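# Mount the vial nest plate on the sloped crimping stand

### The job

Get the crimping stand ready: take the vial nest plate by its handle and lower it over both pins of the sloped stand until it lies flush on the deck, then swing the keeper by its knob fully over the plate's end, up to its stop, so that the plate cannot lift off with the crimper. Let go of everything, and do not knock the two glass vials standing near the work over or out of their places.

Things in the scene. Friction and masses are not known exactly. Their poses are not given: they have to be found in the camera images.
- stand: Sloped crimping stand, fixed: grey base plate 120 mm deep, 236 mm wide, under a dark steel deck. Origin on the bench top straight below the middle between the two pins; z up, x level towards the deck's high rear edge (away from the robot, turned up to 0.25 rad either way), y to the left. Deck edges: front 16 mm, rear 84 mm above the bench. Stands in the left or right half of the work area.
- deck: The stand's deck, 136 mm up the slope by 240 mm across (y -108 to +132), 8 mm thick, sloping 30 degrees. Origin on its upper face midway between the pins' feet, 50 mm above the bench; x up the slope, y left, z square out of the deck, so leaning 30 degrees from vertical towards the robot. The mounted plate's origin lies on this origin, its z along this z, its y along this y (either way).
- pin_left (a point): Foot of the left pin, on the deck's face at deck x 0, y +82 mm. Both pins are round steel, square to the deck: 12 mm in diameter up to 16 mm, then a bullet nose narrowing to 3 mm at the full height of 28 mm.
- pin_right (a point): Foot of the right pin, a twin of the left one, at deck x 0, y -82 mm.
- nest_plate: Loose aluminium nest plate, about 0.35 kg, 110 mm (its x) by 190 mm (its y) by 12 mm thick, with two rows of four 25 mm vial holes and two holes near its ends for the pins. Origin at the centre of its underside, z up through the plate. It starts flat on the bench beside the stand, long side roughly crosswise (yaw within 0.5 rad). It fits on the pins either way round.
- hole_round (a point): Centre, on the plate's underside, of its round through hole for a pin, 14.5 mm in diameter, at plate x 0, y +82 mm. Fits either pin.
- hole_slot (a point): Centre, on the plate's underside, of its through slot for a pin, 14.5 mm (plate x) by 16.5 mm (plate y), at plate x 0, y -82 mm. Fits either pin.
- handle (a point): Centre of the nest plate's handle: a black bar 90 mm long (plate y), 12 mm wide (plate x, the way to pinch it) and 18 mm high, its centre 49 mm above the plate's underside, on two round 10 mm posts at plate y -36 and +36 mm; 28 mm free height between plate and bar.
- keeper (a joint): Turn (rad) of the keeper, a flat steel arm 14 mm wide on the deck's left end, about an axis square to the deck, counter-clockwise seen from above. At 0 it points straight down the slope, clear of the plate (starts at -0.5 to 0; negative is farther away); at 1.57 it points across the deck (deck -y), 2.5 mm above the mounted plate's face; stop at 1.62. Light friction (0.04 Nm); stays where left.
- keeper_knob (a point): On the axis of the keeper's knob, 50.5 mm above the deck: an upright round black knob, 14 mm in diameter, square to the deck at the arm's free end, 43 mm from the pivot axis, reaching from 23.5 to 61.5 mm above the deck. At keeper 1.57 it is 36 mm from the left pin's axis.
- keeper_pivot (a point): Point on the keeper's pivot axis at deck x +34, y +112 mm, 50.5 mm above the deck (as far out as point keeper_knob). The pivot's own hardware ends 26 mm above the deck.
- short_vial: Bystander: short glass vial standing upright between stand and plate, 23 mm in diameter, 46 mm high; origin under its centre. Loose.
- tall_vial: Bystander: tall glass vial standing upright behind the work, 23 mm in diameter, 76 mm high; origin under its centre. Loose.

How it is judged:
By the outcome, as a careful person would: the job done as asked, in the order asked, and still so for the second after the job is handed in, with the robot touching nothing.
It also fails if it takes over 58 s, if anything falls off the work surface, if the arm or the gripper's body presses on something with over 40 N, if the wrist force passes 120 N, or if a joint passes its speed limit or range.

### The arm

A 6-joint arm with a two-finger parallel gripper is mounted at the origin on a cart in front of the work surface, level with it; the furniture and walls round the work are solid. World frame = base frame: x ahead of the robot, y to its left, z up, the work surface at z = 0. Lengths are in m, angles in rad, forces in N, time in s.
With the tool pointing down it reaches from about 0.275 to 0.75 m from the base axis. Payload 10.2 kg.
Tool frame: the origin (TCP) lies at the very end of the fingers, on their centre line; the grasp point (between the pads) lies 19 mm behind it; z points along the fingers, y is the line along which they close (so a half turn about z gives the same grasp; the last joint's range is limited). The gripper opens to 85 mm and grips with 20 to 120 N. Pads are 22 mm wide; open, the fingers measure 114 mm over their backs; the gripper's body (76 mm by 85 mm) begins 54 mm behind the grasp point. The pads swing forward as they close: fully open they stand 13 mm farther back than shut.
Start: joints at [-1.539, 0.313, 1.498, -0, 1.331, -0.223], TCP at [0.132, -0.508, 0.231] pointing down, gripper open.
Joint ranges: [-2.94, 2.94], [-0.97, 2.17], [0.19, 2.56], [-1.23, 4.37], [0.02, 3.11], [-2.88, 2.88]. Speed limits (rad/s): [2.39, 2.39, 3.01, 3.14, 3.14, 3.14].

### API

Orientations are given as [roll, pitch, yaw] about the fixed x, y, z axes, in that order (R = Rz(yaw) Ry(pitch) Rx(roll)).
In Python, from station import get_obs, snapshot, job_done gives the robot as it stands.
- The arm moves only by the shell command python3 -m jog 'ROWS' [OPENING] [FORCE]. ROWS is JSON, a list of rows, each an object with "delta_pos": the shift along the tool's x, y, z in cm, a list of three; "rotation": the turn, a rotation vector about the tool's x, y, z in rad, a list of three. In form: [{"delta_pos": [tx, ty, tz], "rotation": [ax, ay, az]}, ...]. A call has 1 to 10 rows; each row is the pose to reach, as a shift and turn from the pose commanded when the call began, along the tool's axes at that moment; what a row does not reach only later rows make up. A row lasts 1/8 s, in which the tool goes at most 62.5 mm and 10.7 degrees, less where a joint would pass 70% of its speed; a pose out of reach is approached as far as the arm can. A call with a gripper value outside its range is refused whole. OPENING is the opening, from 0 (shut) to 1 (fully open), set as the call begins (- or left out, the last holds). The fingers move at their own pace and stop on an object; FORCE is the grip in N (left out, the last holds). Time passes only in rows, so rows that repeat a pose let the fingers close. It gives the time, the measured TCP pose, the force, the opening and the grip force at its end, in the units of the state.
- get_obs(): the state, without advancing time (a new reading comes with each control period).
- snapshot(name): name is "scene" or "side" or "wrist"; returns a dict with "image" (400x640x3 uint8, red, green, blue), "range_z" (400x640 float32, m along the optical axis (not along the pixel's ray), 0 where there is no reading), "vfov" (degrees; the focal length in pixels is half the picture's height over the tangent of half this angle, whatever the lens; pixels are square), "cx", "cy" (the principal point, pixels), "eye" and "orientation" of the camera in the world. Camera axes: x right, y up, looking along -z (the intrinsics and any distortion apply to the point x, -y, -z); pixel columns grow to the right and rows downward; lengths in m; the calibration is good to about 2 mm. A picture is of the moment at which its call begins.
- job_done(): hands the job in; it is judged then, once.
The state is a dict: "t": time; "qpos": joint angles; "dq": joint speeds; "joint_torque": joint torques, N m; "ee_pos": TCP position; "tcp_rot": TCP orientation; "ft_force": force on the tool from outside, world axes, zero at the start; "wrist_torque": the same for the moment, N m; "grip_width": finger opening in m; "gripper_force": force on a finger pad.
Only numpy, scipy, OpenCV 4.12 (cv2) and the standard library are available. Lean on these libraries where they do the work, as an engineer would, in place of code of your own. Each camera call takes 0.05 s, during which the arm holds its last target. There are 200 camera calls.

## Working session

There is one attempt and no reset: what is moved stays moved. The work goes in short steps, Python scripts to look and compute and a shell command to move; the robot and the scene stay as the last step left them, time stands still between calls to the robot, and variables do not carry over. Pictures are saved under pics/ and viewed, at most 10 in all, crops included, and the job is handed in when it is done.

```bash
ls; mkdir -p pics
cat > h.py <<'E'
import numpy as np,cv2
from scipy.spatial.transform import Rotation as R
from station import get_obs,snapshot,job_done
def snap(n,f=None):
    s=snapshot(n)
    if f: cv2.imwrite('pics/'+f,s['image'][:,:,::-1])
    return s
def camR(s):
    o=np.array(s['orientation'],float)
    return o if o.shape==(3,3) else R.from_euler('xyz',o).as_matrix()
def cloud(s):
    h,w=s['range_z'].shape; f=h/2/np.tan(np.radians(s['vfov'])/2)
    v,u=np.mgrid[0:h,0:w]; z=s['range_z']
    P=np.stack([(u-s['cx'])/f*z,-(v-s['cy'])/f*z,-z],-1)
    W=P@camR(s).T+np.array(s['eye']); W[z==0]=np.nan
    return W
E
python3 - <<'E'
from h import *
for n in('scene','side'):
    s=snap(n,n+'0.png'); np.save(n+'.npy',s,allow_pickle=True)
    print({k:v for k,v in s.items() if k not in('image','range_z')})
a=cv2.imread('pics/scene0.png')
o=get_obs();print(o)
E
```

```text
pics
{'vfov': 48.00351795092028, 'cx': 317.3292631092555, 'cy': 205.75115537488642, 'eye': array([-0.02862788,  0.45266349,  0.83550139]), 'orientation': array([ 0.82614325,  0.01984467, -2.19816002])}
{'vfov': 56.88554758570622, 'cx': 319.1491958748951, 'cy': 200.2438905623979, 'eye': array([ 0.30297036, -0.74087793,  0.62542479]), 'orientation': array([ 0.98432597,  0.01643197, -0.36126898])}
{'t': 0.1, 'qpos': array([-1.53940342e+00,  3.13385959e-01,  1.49832441e+00,  4.96528030e-05,
        1.33096993e+00, -2.23400391e-01]), 'dq': array([-0.00039464, -0.00097521, -0.00209618,  0.00176131, -0.00011016,
       -0.00045225]), 'joint_torque': array([ 2.13173298e-03, -4.12898111e+01, -2.60137993e+01, -2.72850866e-04,
        3.06514870e-03, -5.64964395e-06]), 'ee_pos': array([ 0.13231744, -0.50783942,  0.23081025]), 'tcp_rot': array([-3.14054272e+00, -2.87985262e-04,  2.54781322e-01]), 'ft_force': array([ 0.29823142,  0.21595296, -0.12225883]), 'wrist_torque': array([-0.03562254,  0.04115225,  0.05488624]), 'gripper_force': 0.0, 'grip_width': 0.08535153995576492}
```

View pics/scene0.png

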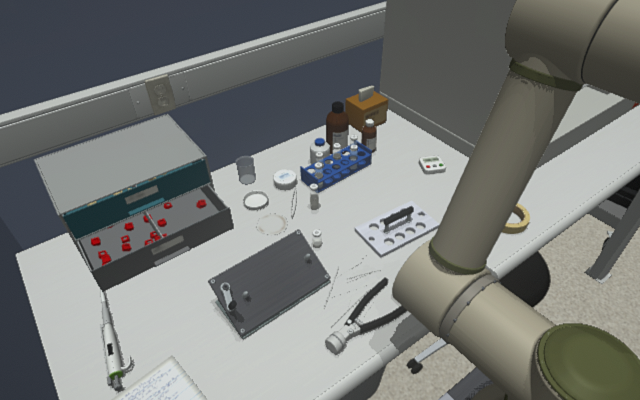

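View pics/side0.png

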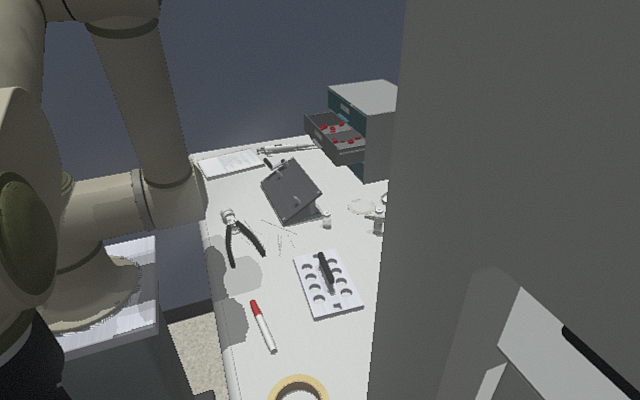

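The scene view shows the stand at about (268,280), with pins at about (247,296) and (308,257) and the keeper knob at about (228,292). The plate with its handle is at (400,228), the short vial at (317,238) and the tall vial at (314,195). The side view shows the plate at (328,285) and the stand at (291,190).

```bash
cat > m0.py <<'E'
from h import *
s=np.load('scene.npy',allow_pickle=True).item(); W=cloud(s); X=W.reshape(-1,3)
im=s['image'].astype(int); 
for n,(u,v) in dict(deckc=(268,280),bench=(200,340),shortv=(317,233),tallv=(314,186),handle=(400,215),knob=(228,286)).items(): print(n,W[v,u].round(4))
# deck plane
m=np.zeros(W.shape[:2],bool); m[230:335,205:332]=1
g=W[m];g=g[np.isfinite(g[:,0])];rng=np.random.default_rng(0);best=0
g2=g[g[:,2]>.012]
for _ in range(500):
    p=g2[rng.choice(len(g2),3,False)];n=np.cross(p[1]-p[0],p[2]-p[0]);n/=np.linalg.norm(n)+1e-12
    if n[2]<0:n=-n
    k=abs((g2-p[0])@n)<.002
    if k.sum()>best and .75<n[2]<.95:best=k.sum();K=k
q=g2[K];c=q.mean(0);n=np.linalg.svd(q-c,full_matrices=False)[2][2];n*=np.sign(n[2])
print('deck normal',n.round(3),'tilt',np.degrees(np.arccos(n[2])),len(q),'z',q[:,2].min(),q[:,2].max())
ex=np.array([-n[0],-n[1],0]);ex/=np.linalg.norm(ex);yaw=np.arctan2(ex[1],ex[0]);print('stand yaw',yaw)
dx=np.array([np.cos(yaw)*n[2],np.sin(yaw)*n[2],np.hypot(n[0],n[1])]);dy=np.cross(n,dx)
qx,qy=(q-c)@dx,(q-c)@dy
print('extent',np.percentile(qx,[0.2,99.8]),np.percentile(qy,[.2,99.8]))
xc=(np.percentile(qx,.2)+np.percentile(qx,99.8))/2; yc=sum(np.percentile(qy,[.2,99.8]))/2
O=c+xc*dx+(yc-.012)*dy;print('origin guess',O)
# bumps above deck
h=(g-O)@n; a=(g-O)@dx;b=(g-O)@dy
for nm,(x0,y0) in dict(pl=(0,.082),pr=(0,-.082)).items():
    k=(h>.006)&(h<.04)&(np.hypot(a-x0,b-y0)<.03);print(nm,k.sum(),a[k].mean(),b[k].mean(),h[k].max())
k=(h>.03)&(h<.08)&(b>.06);print('knob',k.sum(),a[k].mean(),b[k].mean(),h[k].max())
# plate handle
def show(nm,box,z0,z1):
    u0,u1,v0,v1=box;p=W[v0:v1,u0:u1].reshape(-1,3);p=p[(p[:,2]>z0)&(p[:,2]<z1)]
    r=cv2.minAreaRect((p[:,:2]*1000).astype(np.float32));print(nm,len(p),p.mean(0).round(4),'z',p[:,2].max().round(4),'rect',np.round(r[0],1),np.round(r[1],1),r[2])
show('plate',(345,445,195,260),.007,.018)
show('handle',(365,430,195,240),.05,.065)
show('short',(305,328,224,252),.01,.07)
show('tall',(304,326,178,212),.015,.1)
b=W[330:350,150:250].reshape(-1,3);print('benchz',np.nanmedian(b[:,2]))
E
python3 m0.py
```

```text
deckc [0.5399 0.193  0.0521]
bench [ 0.5294  0.3712 -0.0011]
shortv [0.5957 0.0203 0.0457]
tallv [ 0.7151 -0.0572  0.0755]
handle [ 0.5126 -0.1749  0.0569]
knob [0.5508 0.2792 0.0873]
deck normal [-0.5   -0.021  0.866] tilt 30.01640362384398 4717 z 0.015311855782402906 0.0857773724050962
stand yaw 0.04144283404040099
extent [-0.06589361  0.06939098] [-0.12339721  0.11524997]
origin guess [0.54033243 0.17202737 0.05068249]
pl 30 -0.0008474317452176576 0.08344982171244243 0.02889299560714005
pr 35 -0.0007622937745126011 -0.07973398224079993 0.028930938099649743
knob 57 -0.008309479574215808 0.12493706234565036 0.06423630918641111
plate 1877 [ 0.514  -0.1696  0.0127] z 0.0178 rect [ 537.4 -178.9] [194.4 150.6] 86.1109848022461
handle 173 [ 0.5171 -0.175   0.0572] z 0.0637 rect [ 518.4 -175.5] [89.6 14.6] 83.86279296875
short 189 [0.5832 0.0387 0.0421] z 0.0696 rect [579.4  44.7] [23.6 88.3] 37.44591522216797
tall 293 [ 0.7347 -0.0715  0.044 ] z 0.0801 rect [749.4 -90.6] [ 55.1 120. ] 64.03743743896484
benchz 0.0006219381964230886
```

```bash
cat >> h.py <<'E'
def down(yaw_y):  # tool pointing down, tool y at world heading yaw_y
    y=np.array([np.cos(yaw_y),np.sin(yaw_y),0]);z=np.array([0,0,-1.]);return np.stack([np.cross(y,z),y,z],1)
def rel(pos,Rg,p0=None,R0=None):
    o=get_obs()
    p0=np.array(o['ee_pos']) if p0 is None else p0
    R0=R.from_euler('xyz',o['tcp_rot']).as_matrix() if R0 is None else R0
    print('delta_cm',(R0.T@(np.array(pos)-p0)*100).round(2),'rotvec',R.from_matrix(R0.T@Rg).as_rotvec().round(3))
E
python3 - <<'E'
from h import *
rel([.517,-.175,.18],down(-.107))
E
```

```text
delta_cm [ 45.61 -22.51   5.12] rotvec [-1.000e-03 -1.000e-03 -1.209e+00]
```

```bash
python3 -m jog '[{"delta_pos":[5.7,-2.8,0.6],"rotation":[0,0,-0.15]},{"delta_pos":[11.4,-5.6,1.3],"rotation":[0,0,-0.30]},{"delta_pos":[17.1,-8.4,1.9],"rotation":[0,0,-0.45]},{"delta_pos":[22.8,-11.2,2.6],"rotation":[0,0,-0.6]},{"delta_pos":[28.5,-14.0,3.2],"rotation":[0,0,-0.76]},{"delta_pos":[34.2,-16.9,3.8],"rotation":[0,0,-0.91]},{"delta_pos":[39.9,-19.7,4.5],"rotation":[0,0,-1.06]},{"delta_pos":[44,-21.7,4.9],"rotation":[0,0,-1.16]},{"delta_pos":[45.6,-22.5,5.1],"rotation":[0,0,-1.21]},{"delta_pos":[45.6,-22.5,5.1],"rotation":[0,0,-1.21]}]' 1
python3 - <<'E'
from h import *
s=snap('wrist','w1.png'); np.save('wrist1.npy',s,allow_pickle=True); W=cloud(s)
print(s['vfov'],s['eye'],s['orientation'])
p=W.reshape(-1,3);
def rc(nm,k):
    q=p[k];r=cv2.minAreaRect((q[:,:2]*1000).astype(np.float32));print(nm,len(q),q.mean(0),np.round(r[0],1),np.round(r[1],1),r[2])
k=(p[:,2]>.05)&(p[:,2]<.064)&(np.hypot(p[:,0]-.517,p[:,1]+.175)<.07);rc('handle',k)
k=(p[:,2]>.008)&(p[:,2]<.016)&(np.hypot(p[:,0]-.517,p[:,1]+.175)<.14);rc('plate',k)
E
```

```text
t: 1.35
ee_pos: [0.5169, -0.175, 0.1798]
tcp_rot: [-3.141, -0.0, 1.466]
ft_force: [0.3, -0.1, 0.3]
grip_width: 0.0854
gripper_force: 0.0
64.27701749216962 [ 0.52567675 -0.09108333  0.32235397] [-3.29784456e-01  3.04499645e-04 -1.05519079e-01]
handle 1320 [ 0.51850658 -0.17381939  0.0572477 ] [ 518.3 -176.7] [89.3 12. ] 85.87276458740234
plate 14835 [ 0.51921277 -0.16570086  0.01173006] [ 518.3 -177.5] [190.4 110.3] 85.84557342529297
```

View pics/w1.png

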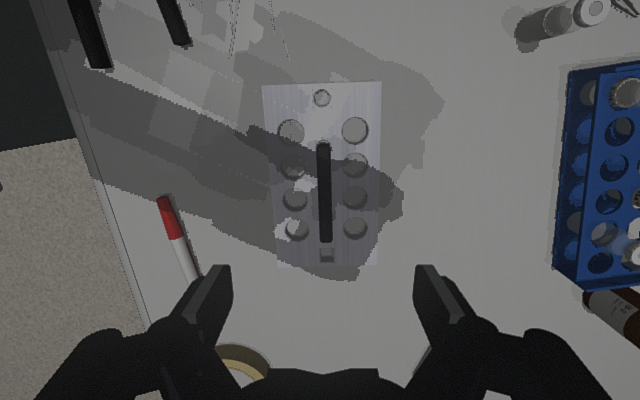

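The wrist view shows the plate, with the handle bar at (324,190), the round hole on the left (+y) at (322,97) and the slot at (326,255). The measured sizes of 190x110 and 89x12 mm match the given ones, so I'll go down and grasp.

```bash
python3 -m jog '[{"delta_pos":[-0.18,0.16,3],"rotation":[0,0,-0.035]},{"delta_pos":[-0.18,0.16,7],"rotation":[0,0,-0.035]},{"delta_pos":[-0.18,0.16,11],"rotation":[0,0,-0.035]},{"delta_pos":[-0.18,0.16,13.5],"rotation":[0,0,-0.035]},{"delta_pos":[-0.18,0.16,14.8],"rotation":[0,0,-0.035]},{"delta_pos":[-0.18,0.16,14.8],"rotation":[0,0,-0.035]}]'
python3 -m jog '[{"delta_pos":[0,0,0],"rotation":[0,0,0]},{"delta_pos":[0,0,0],"rotation":[0,0,0]},{"delta_pos":[0,0,0],"rotation":[0,0,0]},{"delta_pos":[0,0,0],"rotation":[0,0,0]},{"delta_pos":[0,0,0],"rotation":[0,0,0]},{"delta_pos":[0,0,0],"rotation":[0,0,0]},{"delta_pos":[0,0,0],"rotation":[0,0,0]},{"delta_pos":[0,0,0],"rotation":[0,0,0]}]' 0 100
```

```text
t: 2.15
ee_pos: [0.5178, -0.1781, 0.0323]
tcp_rot: [-3.141, -0.0, 1.498]
ft_force: [-0.6, 0.3, -0.0]
grip_width: 0.0857
gripper_force: 0.0
t: 3.15
ee_pos: [0.5184, -0.1774, 0.0328]
tcp_rot: [3.141, 0.0, 1.5]
ft_force: [-2.2, 0.6, 5.2]
grip_width: 0.0105
gripper_force: 98.4
```

```bash
python3 -m jog '[{"delta_pos":[0,0,-2],"rotation":[0,0,0]},{"delta_pos":[0,0,-6],"rotation":[0,0,0]},{"delta_pos":[0,0,-10],"rotation":[0,0,0]},{"delta_pos":[0,0,-15],"rotation":[0,0,0]},{"delta_pos":[1,0,-19],"rotation":[0,0,0]},{"delta_pos":[4,0,-22],"rotation":[0,0,0]},{"delta_pos":[8,-1,-22],"rotation":[0,0,0]},{"delta_pos":[11,-2,-22],"rotation":[0,0,0]},{"delta_pos":[12,-2,-22],"rotation":[0,0,0]},{"delta_pos":[12,-2,-22],"rotation":[0,0,0]}]'
python3 - <<'E'
from h import *
s=snap('wrist','w2.png'); np.save('wrist2.npy',s,allow_pickle=True); W=cloud(s)
print(s['eye'],s['orientation'])
p=W.reshape(-1,3);p=p[np.isfinite(p[:,0])]
yaw=.0414
for it in range(3):
    if it==0: O=np.array([.5403,.1738,.0505]);n=np.array([-.5*np.cos(yaw),-.5*np.sin(yaw),.866])
    dx=np.cross([0,1,0],n) if 0 else None
    ex=-np.array([n[0],n[1],0]);ex/=np.linalg.norm(ex);dy=np.cross([0,0,1],ex);dx=np.cross(dy,n)
    a,b,h=(p-O)@dx,(p-O)@dy,(p-O)@n
    k=(abs(a)<.06)&(abs(b-.012)<.11)&(abs(h)<.004);q=p[k];c=q.mean(0);n=np.linalg.svd(q-c,full_matrices=False)[2][2];n*=np.sign(n[2])
    O=O+n*((c-O)@n)
print('n',n,'tilt',np.degrees(np.arccos(n[2])),'yaw',np.arctan2(-n[1],-n[0]),'O',O,len(q))
a,b,h=(p-O)@dx,(p-O)@dy,(p-O)@n
k=(abs(h)<.003)&(abs(a)<.1)&(abs(b)<.16)
r=cv2.minAreaRect((np.c_[a[k],b[k]]*1000).astype(np.float32));print('deck rect',r)
for nm,y0 in (('pl',.082),('pr',-.082)):
    k=(np.hypot(a,b-y0)<.02)&(h>.02)&(h<.035);print(nm,k.sum(),a[k].mean(),b[k].mean(),h[k].max())
k=(h>.058)&(h<.067)&(b>.06)&(b<.16)&(abs(a)<.06);print('knob',k.sum(),a[k].mean(),b[k].mean(),h[k].max())
E
```

```text
t: 4.4
ee_pos: [0.507, -0.0562, 0.252]
tcp_rot: [-3.141, 0.0, 1.5]
ft_force: [0.1, 0.1, -3.0]
grip_width: 0.0103
gripper_force: 98.1
[0.5128061  0.02806247 0.39452852] [-0.33011217 -0.00037287 -0.07071059]
n [-0.5003393  -0.01826373  0.86563677] tilt 30.044503910948 yaw 0.03648648608835038 O [0.54034582 0.17380169 0.05042074] 4129
deck rect ((-16.28046417236328, -78.51722717285156), (167.55490112304688, 69.6108627319336), 0.4157670736312866)<stdin>:18: RuntimeWarning: Mean of empty slice.
  ret = ret.dtype.type(ret / rcount)
Traceback (most recent call last):
ValueError: zero-size array to reduction operation maximum which has no identity
```

View pics/w2.png

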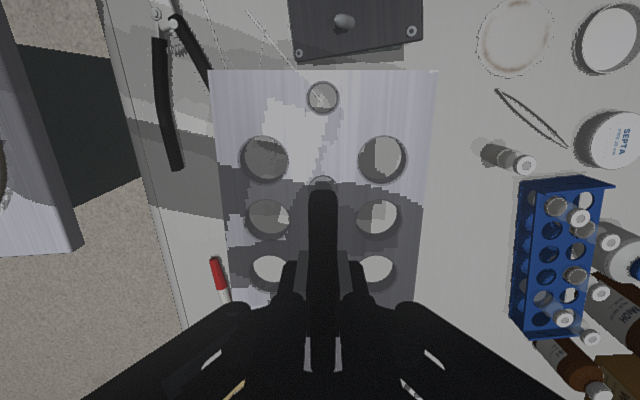

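The plate hangs level in the grip, with its round hole at (322,97). The stand's right pin shows at (344,20). Next I'll measure both in this frame.

```bash
cat > m2.py <<'E'
from h import *
s=np.load('wrist2.npy',allow_pickle=True).item(); W=cloud(s); p=W.reshape(-1,3);p=p[np.isfinite(p[:,0])]
o=get_obs();T=np.array(o['ee_pos']);Rt=R.from_euler('xyz',o['tcp_rot']).as_matrix()
n=np.array([-.5*np.cos(.039),-.5*np.sin(.039),.866]);O=np.array([.54035,.1738,.0504])
ex=np.array([np.cos(.039),np.sin(.039),0]);dy=np.cross([0,0,1],ex);dx=np.cross(dy,n)
a,b,h=(p-O)@dx,(p-O)@dy,(p-O)@n
for lo in (.008,.018,.024):
    k=(np.hypot(a,b+.082)<.02)&(h>lo)&(h<.035);print('pr',k.sum(),a[k].mean(),b[k].mean(),np.ptp(a[k]),np.ptp(b[k]),h[k].max())
k=(abs(h)<.003)&(abs(a)<.1)&(abs(b)<.16);print('deck a',np.percentile(a[k],[.5,99.5]),'b',np.percentile(b[k],[.5]))
k=(abs(h)<.003)&(abs(b+.09)<.01)&(abs(a)<.1);print('deck a',a[k].min(),a[k].max())
t=(p-T)@Rt
k=(abs(t[:,0]-.06)<.045)&(abs(t[:,1])<.06)&(t[:,2]>.01)&(t[:,2]<.03);q=t[k];c=q.mean(0);nn=np.linalg.svd(q-c,full_matrices=False)[2][2];print('plate top in tool',c,nn*np.sign(nn[2]),len(q))
k=(abs(t[:,1])<.065)&(t[:,0]>.02)&(t[:,2]>.012)&(t[:,2]<.026);q=t[k]
print('y range',np.percentile(q[:,1],[.3,99.7]),'x end',np.percentile(q[:,0],99.8))
for x in(.03,.05,.07,.09):
    m=abs(q[:,0]-x)<.006;print(x,q[m][:,1].min(),q[m][:,1].max())
# short vial top
k=(np.hypot(p[:,0]-.595,p[:,1]-.02)<.05)&(p[:,2]>.035)&(p[:,2]<.055);print('short',p[k].mean(0),k.sum())
E
python3 m2.py
```

```text
pr 214 0.0017980404206079889 -0.08521042719998283 0.010480638239736953 0.01193373658954669 0.028810285188136425
pr 134 0.001059475915349989 -0.08501146232382958 0.010480638239736953 0.010268646021464864 0.028810285188136425
pr 65 0.00018388342454274533 -0.08456968027843222 0.008104749315092027 0.007791083585945893 0.028810285188136425
deck a [-0.09967213  0.06661751] b [-0.11007453]
deck a -0.09997179069730906 0.06734636038230307
plate top in tool [ 0.06218404 -0.0001511   0.02097362] [4.16233800e-03 4.46219186e-04 9.99991238e-01] 26813
y range [-0.05489165  0.05460338] x end 0.09520099237371284
0.03 -0.055593545104441214 0.05508010441028779
0.05 -0.055274676123576394 0.05511439526104734
0.07 -0.0551587674226017 0.05501052764842724
0.09 -0.05531236922927691 0.05520752322620219
short [nan nan nan] 0m2.py:18: RuntimeWarning: Mean of empty slice.
  k=(np.hypot(p[:,0]-.595,p[:,1]-.02)<.05)&(p[:,2]>.035)&(p[:,2]<.055);print('short',p[k].mean(0),k.sum())
  ret = um.true_divide(
```

```bash
cat >> h.py <<'E'
YAW=.039; O=np.array([.5402,.1718,.0504])
def deck():
    n=np.array([-.5*np.cos(YAW),-.5*np.sin(YAW),np.sqrt(.75)]);dy=np.array([-np.sin(YAW),np.cos(YAW),0]);return np.cross(dy,n),dy,n
dx,dy,n=deck(); RG=np.stack([dy,dx,-n],1)
def D(a,b,h): return O+a*dx+b*dy+h*n
E
python3 - <<'E'
from h import *
rel(D(0,0,.123),RG);rel(D(0,0,.078),RG)
E
```

```text
delta_cm [22.36 -4.43  9.51] rotvec [-0.523  0.029 -0.108]
delta_cm [22.61 -2.19 13.4 ] rotvec [-0.523  0.029 -0.108]
```

```bash
python3 -m jog '[{"delta_pos":[3,-0.6,0],"rotation":[-0.06,0.003,-0.012]},{"delta_pos":[7,-1.4,0.5],"rotation":[-0.15,0.008,-0.03]},{"delta_pos":[11,-2.2,1.5],"rotation":[-0.25,0.014,-0.05]},{"delta_pos":[15,-3,3],"rotation":[-0.35,0.02,-0.07]},{"delta_pos":[19,-3.8,5.5],"rotation":[-0.45,0.025,-0.09]},{"delta_pos":[21.5,-4.2,7.5],"rotation":[-0.5,0.028,-0.103]},{"delta_pos":[22.36,-4.43,9.5],"rotation":[-0.523,0.029,-0.108]},{"delta_pos":[22.5,-3.2,11.6],"rotation":[-0.523,0.029,-0.108]},{"delta_pos":[22.6,-2.2,13.4],"rotation":[-0.523,0.029,-0.108]},{"delta_pos":[22.6,-2.2,13.4],"rotation":[-0.523,0.029,-0.108]}]'
python3 - <<'E'
from h import *
s=snap('wrist'); np.save('wrist3.npy',s,allow_pickle=True)
cv2.imwrite('pics/w3.png',cv2.resize(s['image'][40:190,220:420,::-1],(800,600),interpolation=cv2.INTER_CUBIC))
rel(D(0,0,.078),RG)
E
```

```text
t: 5.7
ee_pos: [0.501, 0.1698, 0.1169]
tcp_rot: [2.621, 0.001, 1.609]
ft_force: [-0.6, -0.6, -2.7]
grip_width: 0.0104
gripper_force: 98.2
delta_cm [0.03 0.02 0.  ] rotvec [-0.002  0.001 -0.   ]
```

View pics/w3.png

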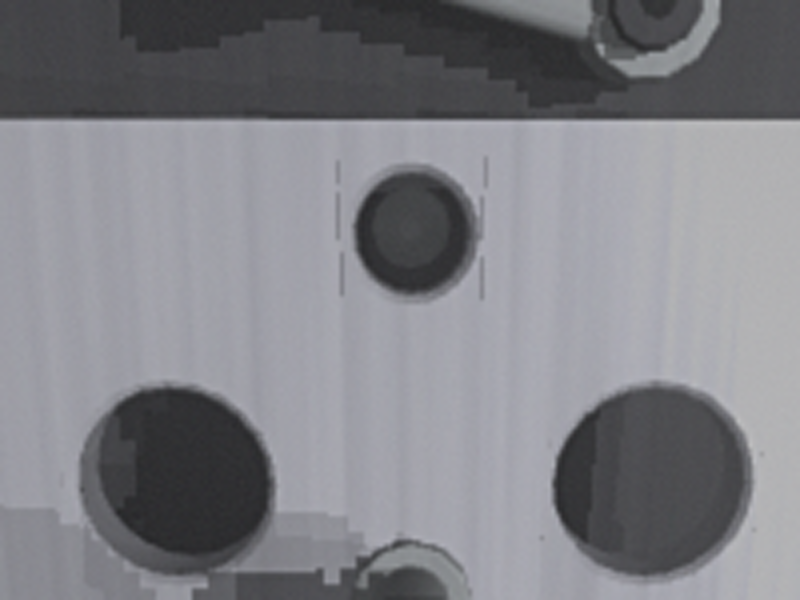

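The crop shows the left pin (411,228) concentric with the round hole (415,232), to within about 0.3 mm. I'll lower the plate along the deck normal in stages.

```bash
python3 -m jog '[{"delta_pos":[0,0,0.8],"rotation":[0,0,0]},{"delta_pos":[0,0,1.6],"rotation":[0,0,0]},{"delta_pos":[0,0,2.2],"rotation":[0,0,0]},{"delta_pos":[0,0,2.6],"rotation":[0,0,0]},{"delta_pos":[0,0,3.0],"rotation":[0,0,0]},{"delta_pos":[0,0,3.0],"rotation":[0,0,0]}]'
python3 -c "
from h import *
rel(D(0,0,.033),RG)
f=get_obs()['ft_force'];print('deck frame force',np.dot(f,dx),np.dot(f,dy),np.dot(f,n))"
```

```text
t: 6.5
ee_pos: [0.5159, 0.1714, 0.0921]
tcp_rot: [2.618, -0.0, 1.61]
ft_force: [0.1, -0.0, -2.4]
grip_width: 0.0103
gripper_force: 98.2
delta_cm [-0.05  0.02  1.53] rotvec [-0.    -0.     0.001]
deck frame force -1.1042461871067288 -0.0206030624311873 -2.191213306178049
```

```bash
python3 -m jog '[{"delta_pos":[0,0,0.4],"rotation":[0,0,0]},{"delta_pos":[0,0,0.8],"rotation":[0,0,0]},{"delta_pos":[0,0,1.1],"rotation":[0,0,0]},{"delta_pos":[0,0,1.3],"rotation":[0,0,0]},{"delta_pos":[0,0,1.45],"rotation":[0,0,0]},{"delta_pos":[0,0,1.55],"rotation":[0,0,0]},{"delta_pos":[0,0,1.55],"rotation":[0,0,0]}]'
python3 -c "
from h import *
rel(D(0,0,.033),RG)
f=get_obs()['ft_force'];print('deck frame force',np.dot(f,dx),np.dot(f,dy),np.dot(f,n))"
```

```text
t: 7.38
ee_pos: [0.5237, 0.1717, 0.0789]
tcp_rot: [2.618, -0.0, 1.61]
ft_force: [0.7, 0.6, -3.5]
grip_width: 0.0102
gripper_force: 98.2
delta_cm [-0.05  0.   -0.  ] rotvec [ 0. -0.  0.]
deck frame force -1.1071805041129967 0.5836956108051918 -3.407523067825391
```

```bash
python3 -m jog '[{"delta_pos":[0,0,0.05],"rotation":[0,0,0]},{"delta_pos":[0,0,0.1],"rotation":[0,0,0]},{"delta_pos":[0,0,0.15],"rotation":[0,0,0]},{"delta_pos":[0,0,0.15],"rotation":[0,0,0]}]'
python3 -c "
from h import *
rel(D(0,0,.033),RG)
f=get_obs()['ft_force'];print('deck frame force',np.dot(f,dx),np.dot(f,dy),np.dot(f,n))
s=snap('wrist');W=cloud(s);p=W.reshape(-1,3);p=p[np.isfinite(p[:,0])]-O
a,b,h=p@dx,p@dy,p@n
k=(abs(h-.012)<.004)&(abs(a)<.05)&(b>.03)&(b<.093);print('plate top h',h[k].mean(),np.c_[a[k],b[k],np.ones(k.sum())].shape,np.linalg.lstsq(np.c_[a[k],b[k],np.ones(k.sum())],h[k],rcond=None)[0])
k=(abs(h)<.004)&(abs(a)<.06)&(b>.098)&(b<.13);print('deck h',h[k].mean(),k.sum())
"
```

```text
t: 7.88
ee_pos: [0.5238, 0.1717, 0.0788]
tcp_rot: [2.618, 0.0, 1.611]
ft_force: [-20.6, -3.5, 20.4]
grip_width: 0.0099
gripper_force: 103.0
delta_cm [-0.05 -0.   -0.02] rotvec [ 0.    -0.     0.001]
deck frame force -7.741992503411472 -2.656880052302325 28.06956340382611
plate top h 0.012070812641255051 (20232, 3) [0.00074539 0.00014046 0.01206162]
deck h 0.0002055429510249139 11531
```

The plate's top is at 12.07 mm and level with the deck, so it's seated. I'll release it, back off and measure the knob.

```bash
python3 -m jog '[{"delta_pos":[0,0,-0.1],"rotation":[0,0,0]},{"delta_pos":[0,0,-0.1],"rotation":[0,0,0]},{"delta_pos":[0,0,-0.1],"rotation":[0,0,0]},{"delta_pos":[0,0,-0.1],"rotation":[0,0,0]},{"delta_pos":[0,0,-0.1],"rotation":[0,0,0]}]' 0.6 20
python3 -m jog '[{"delta_pos":[0,0,-1],"rotation":[0,0,0]},{"delta_pos":[0,0,-4],"rotation":[0,0,0]},{"delta_pos":[0,0,-8],"rotation":[0,0,0]},{"delta_pos":[0,0,-11],"rotation":[0,0,0]},{"delta_pos":[0,0,-12],"rotation":[0,0,0]},{"delta_pos":[0,0,-12],"rotation":[0,0,0]}]'
python3 - <<'E'
from h import *
s=snap('wrist','w4.png');W=cloud(s);p=W.reshape(-1,3);p=p[np.isfinite(p[:,0])]-O
a,b,h=p@dx,p@dy,p@n
k=(h>.058)&(h<.066)&(b>.06)&(b<.17)&(abs(a)<.06);print('knob top',k.sum(),a[k].mean(),b[k].mean(),np.ptp(a[k]),np.ptp(b[k]),h[k].mean())
k=(abs(h-.012)<.003)&(abs(a)<.06)&(abs(b)<.1);r=cv2.minAreaRect((np.c_[a[k],b[k]]*1000).astype(np.float32));print('plate',r,h[k].mean(),np.linalg.lstsq(np.c_[a[k],b[k],np.ones(k.sum())],h[k],rcond=None)[0])
k=(h>.022)&(h<.035)&(np.hypot(a,b-.082)<.012);print('pinL',a[k].mean(),b[k].mean(),h[k].max())
k=(h>.02)&(h<.03)&(np.hypot(a-.034,b-.112)<.02);print('pivot',k.sum(),a[k].mean(),b[k].mean(),h[k].max())
o=get_obs();print(o['qpos'].round(2))
E
```

```text
t: 8.55
ee_pos: [0.5239, 0.1717, 0.0784]
tcp_rot: [2.618, -0.0, 1.61]
ft_force: [-0.2, 0.5, -0.1]
grip_width: 0.0513
gripper_force: 0.0
t: 9.3
ee_pos: [0.464, 0.1693, 0.1826]
tcp_rot: [2.617, -0.0, 1.61]
ft_force: [0.6, -0.5, 0.0]
grip_width: 0.051
gripper_force: 0.0
knob top 337 -0.00833067549917959 0.12239817975014275 0.012691193529540581 0.01261907239031762 0.06085396729545137
plate ((-0.33788299560546875, 0.21504974365234375), (189.21530151367188, 110.42698669433594), 89.95895385742188) 0.012004977918680482 [0.00081299 0.00092653 0.01199214]
pinL -0.0008919343741752089 0.08183640107896943 0.028985036553042295
pivot 639 0.02921777594444906 0.1124893567473044 0.028003073978297897
[ 0.14  0.08  2.03 -0.1   0.52  0.17]
```

View pics/w4.png

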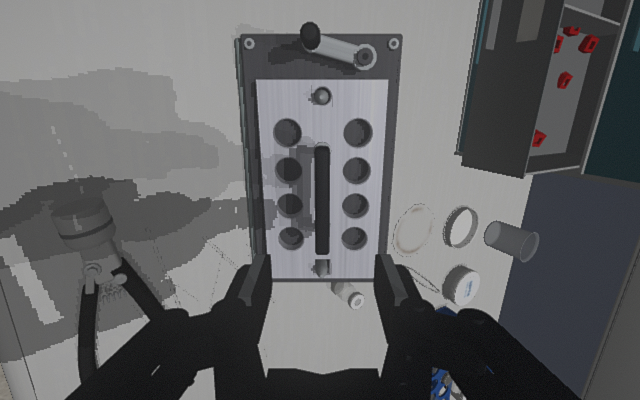

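The wrist view shows both pins through the plate, at (321,96) and (322,267). The knob is at (310,36) and the pivot at (365,57). That puts the knob 43.6 mm from the pivot, keeper at about -0.24. Next is the knob grasp.

```bash
python3 -m jog '[{"delta_pos":[2,-0.2,0],"rotation":[0,0,0]},{"delta_pos":[6,-0.5,0],"rotation":[0,0,0]},{"delta_pos":[10,-0.8,0],"rotation":[0,0,0]},{"delta_pos":[12.2,-0.85,1],"rotation":[0,0,0]},{"delta_pos":[12.2,-0.85,3.5],"rotation":[0,0,0]},{"delta_pos":[12.2,-0.85,7],"rotation":[0,0,0]},{"delta_pos":[12.2,-0.85,10],"rotation":[0,0,0]},{"delta_pos":[12.2,-0.85,11.8],"rotation":[0,0,0]},{"delta_pos":[12.2,-0.85,11.8],"rotation":[0,0,0]}]' 0.5
python3 -c "
from h import *
rel(D(-.0083,.1222,.0345),RG);print(get_obs()['ft_force'])"
```

```text
t: 10.48
ee_pos: [0.5103, 0.2927, 0.0734]
tcp_rot: [2.622, 0.001, 1.61]
ft_force: [-0.1, 0.3, -0.6]
grip_width: 0.0425
gripper_force: 0.0
delta_cm [ 0.02  0.2  -0.2 ] rotvec [-0.004  0.001  0.001]
[-0.0567807   0.32762647 -0.56347237]
```

```bash
python3 -m jog '[{"delta_pos":[0,0,0],"rotation":[0,0,0]},{"delta_pos":[0,0,0],"rotation":[0,0,0]},{"delta_pos":[0,0,0],"rotation":[0,0,0]},{"delta_pos":[0,0,0],"rotation":[0,0,0]},{"delta_pos":[0,0,0],"rotation":[0,0,0]},{"delta_pos":[0,0,0],"rotation":[0,0,0]}]' 0 25
python3 - <<'E'
from h import *
o=get_obs();p=np.array(o['ee_pos'])-O;c=np.array([p@dx,p@dy,p@n]);print(c,o['ft_force'])
th0=-.24
for th in (-.1,.05,.2,.35,.5,.65,.8,.95,1.1,1.25,1.4,1.5,1.58,1.62,1.66):
    a,b=[-.043*(np.cos(th)-np.cos(th0)),-.043*(np.sin(th)-np.sin(th0))];print(th,'x',round(b*100,2),'y',round(a*100,2))
E
```

```text
t: 11.22
ee_pos: [0.5106, 0.2934, 0.0763]
tcp_rot: [2.618, -0.0, 1.611]
ft_force: [-5.9, 0.3, 5.5]
grip_width: 0.013
gripper_force: 26.3
[-0.0085887   0.12267195  0.0348569 ] [-5.87813776  0.34998912  5.48852761]
-0.1 x -0.59 y -0.1
0.05 x -1.24 y -0.12
0.2 x -1.88 y -0.04
0.35 x -2.5 y 0.14
0.5 x -3.08 y 0.4
0.65 x -3.62 y 0.75
0.8 x -4.11 y 1.18
0.95 x -4.52 y 1.68
1.1 x -4.85 y 2.23
1.25 x -5.1 y 2.82
1.4 x -5.26 y 3.45
1.5 x -5.31 y 3.87
1.58 x -5.32 y 4.22
1.62 x -5.32 y 4.39
1.66 x -5.31 y 4.56
```

```bash
python3 -m jog '[{"delta_pos":[-0.6,-0.1,0],"rotation":[0,0,0]},{"delta_pos":[-1.24,-0.12,0],"rotation":[0,0,0]},{"delta_pos":[-1.88,-0.04,0],"rotation":[0,0,0]},{"delta_pos":[-2.5,0.14,0],"rotation":[0,0,0]},{"delta_pos":[-3.08,0.4,0],"rotation":[0,0,0]},{"delta_pos":[-3.62,0.75,0],"rotation":[0,0,0]},{"delta_pos":[-3.62,0.75,0],"rotation":[0,0,0]}]'
python3 - <<'E'
from h import *
o=get_obs();p=np.array(o['ee_pos'])-O;f=o['ft_force'];print(p@dx,p@dy,p@n,'f',f@dx,f@dy,f@n)
s=snap('wrist','w5.png');W=cloud(s);p=W.reshape(-1,3);p=p[np.isfinite(p[:,0])]-O
a,b,h=p@dx,p@dy,p@n
k=(h>.012)&(h<.03)&(np.hypot(a-.034,b-.112)<.014);print('pivot',k.sum())
E
```

```text
t: 12.1
ee_pos: [0.5159, 0.2561, 0.0781]
tcp_rot: [2.625, 0.003, 1.61]
ft_force: [-18.4, -4.5, 7.0]
grip_width: 0.013
gripper_force: 27.0
-0.004322628556111353 0.08519002234837954 0.034499541007835685 f -12.555028826974006 -3.828268660529062 15.330614229813275
pivot 1279
```

View pics/w5.png

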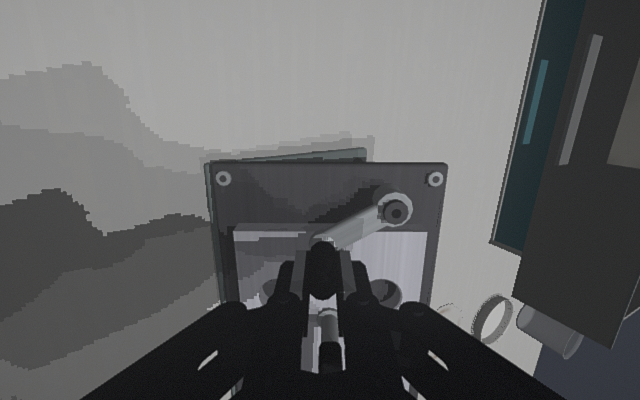

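The wrist view shows the pads on the knob at (322,255) and the arm running to the pivot at (395,210). The force of about 12 N down-slope and a radius that reads 46 mm make me suspect something is resisting. I'll check the keeper's height profile against the pin.

Run:
```python
from h import *
def prof(s,th,nm):
    p=cloud(s).reshape(-1,3);p=p[np.isfinite(p[:,0])]-O;a,b,h=p@dx,p@dy,p@n
    ra,rb=a-.034,b-.112;d=np.array([-np.cos(th),-np.sin(th)]);r=ra*d[0]+rb*d[1];t=-ra*d[1]+rb*d[0]
    print(nm)
    for r0 in np.arange(-.012,.06,.006):
        k=(abs(r-r0)<.003)&(abs(t)<.012)&(h>.004)&(h<.1)
        if k.sum(): print(round(r0,3),k.sum(),'h',np.percentile(h[k],[5,50,95]).round(4),'t',np.percentile(t[k],[5,95]).round(4))
prof(np.load('wrist3.npy',allow_pickle=True).item(),-.24,'w3')
prof(np.load('scene.npy',allow_pickle=True).item(),-.24,'scene0')
s=snap('wrist');prof(s,.61,'now w');s=snap('scene');cv2.imwrite('pics/s6.png',cv2.resize(s['image'][230:350,180:340,::-1],(800,600),interpolation=cv2.INTER_CUBIC));prof(s,.61,'now scene')
```

```text
w3
-0.006 229 h [0.0195 0.0209 0.0261] t [-0.0061  0.0076]
0.0 408 h [0.0196 0.0252 0.0268] t [-0.0079  0.0096]
0.006 400 h [0.0169 0.0211 0.0263] t [-0.0066  0.0089]
0.012 301 h [0.019  0.0206 0.0219] t [-0.0056  0.0071]
0.018 301 h [0.0191 0.0205 0.0219] t [-0.0057  0.0068]
0.024 307 h [0.0188 0.0205 0.0218] t [-0.0059  0.0068]
0.03 307 h [0.0189 0.0205 0.0217] t [-0.0059  0.0066]
0.036 429 h [0.019  0.021  0.0592] t [-0.0058  0.0063]
0.042 476 h [0.0198 0.0576 0.0624] t [0.0008 0.0068]
0.048 235 h [0.0198 0.058  0.0619] t [0.0018 0.0065]
0.054 1 h [0.0193 0.0193 0.0193] t [0.0017 0.0017]
scene0
-0.012 2 h [0.0204 0.0217 0.023 ] t [0.0005 0.0027]
-0.006 20 h [0.0176 0.0211 0.0277] t [-0.0073  0.0075]
0.0 30 h [0.0081 0.0246 0.0277] t [-0.0088  0.0071]
0.006 26 h [0.0177 0.0209 0.0267] t [-0.007  0.007]
0.012 20 h [0.0181 0.0204 0.0231] t [-0.0068  0.005 ]
0.018 22 h [0.0173 0.0204 0.0226] t [-0.0071  0.005 ]
0.024 22 h [0.0181 0.0215 0.0228] t [-0.0074  0.0057]
0.03 18 h [0.0149 0.0209 0.0228] t [-0.007   0.0035]
0.036 10 h [0.0199 0.0237 0.063 ] t [-0.0065  0.0009]
0.042 32 h [0.0
[... 704 characters left out ...]
.054 367 h [0.0113 0.0711 0.0819] t [-0.0108  0.0018]
now scene
-0.012 1 h [0.0189 0.0189 0.0189] t [0.0019 0.0019]
-0.006 26 h [0.0074 0.0211 0.0256] t [-0.0071  0.0062]
0.0 27 h [0.0154 0.0248 0.0276] t [-0.0094  0.0069]
0.006 17 h [0.0083 0.0207 0.0271] t [-0.0083 -0.0001]
0.012 10 h [0.0181 0.02   0.0245] t [-0.0079 -0.0021]
0.018 9 h [0.0174 0.0199 0.0222] t [-0.0082 -0.0037]
0.024 7 h [0.0169 0.0189 0.0204] t [-0.0085 -0.0047]
0.03 7 h [0.0177 0.0191 0.023 ] t [-0.0093 -0.0065]
0.036 6 h [0.0185 0.0206 0.0225] t [-0.011  -0.0087]
0.042 3 h [0.0177 0.0186 0.021 ] t [-0.0114 -0.0099]
0.048 3 h [0.0112 0.0119 0.0149] t [-0.0113 -0.0102]
0.054 3 h [0.0128 0.0143 0.0144] t [-0.0113 -0.01  ]
```

View pics/s6.png

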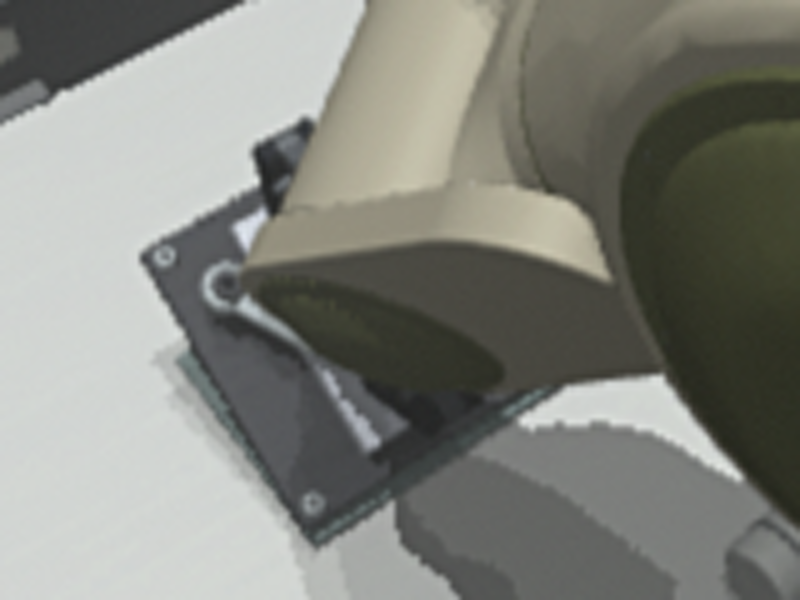

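The arm sits at about θ = 0.49. The knob has slid along the pads because the fixed tool orientation resists its turning. I'll open, recentre and turn the tool so that it pinches tangentially, then follow the arc with rotation.

```bash
python3 -m jog '[{"delta_pos":[0,0,0],"rotation":[0,0,0]},{"delta_pos":[0,0,0],"rotation":[0,0,0]},{"delta_pos":[0,0,0],"rotation":[0,0,0]},{"delta_pos":[0.3,-0.15,-0.1],"rotation":[0,0,0]},{"delta_pos":[0.56,-0.3,-0.1],"rotation":[0,0,0.1]},{"delta_pos":[0.56,-0.3,-0.1],"rotation":[0,0,0.28]},{"delta_pos":[0.56,-0.3,-0.1],"rotation":[0,0,0.46]},{"delta_pos":[0.56,-0.3,-0.1],"rotation":[0,0,0.64]},{"delta_pos":[0.56,-0.3,-0.1],"rotation":[0,0,0.8]},{"delta_pos":[0.56,-0.3,-0.1],"rotation":[0,0,0.8]}]' 0.35 25
cat > st.py <<'E'
from h import *
o=get_obs();p=np.array(o['ee_pos'])-O;f=o['ft_force'];print('tcp',p@dx,p@dy,p@n,'f',f@dx,f@dy,f@n)
Rt=R.from_euler('xyz',o['tcp_rot']).as_matrix();print('tooly ang',np.arctan2(Rt[:,1]@dy,Rt[:,1]@dx),'tilt',Rt[:,2]@-n,o['qpos'].round(2))
for nm in('wrist','scene'):
    p=cloud(snap(nm)).reshape(-1,3);p=p[np.isfinite(p[:,0])]-O;a,b,h=p@dx,p@dy,p@n
    ra,rb=a-.034,b-.112;r=np.hypot(ra,rb)
    k=(h>.0175)&(h<.0235)&(r>.013)&(r<.034)
    ang=np.arctan2(-rb[k],-ra[k]);m=abs(ang-np.median(ang))<.6;print(nm,k.sum(),'arm ang',np.median(ang),ang[m].mean())
    k=(h>.056)&(h<.064)&(abs(r-.043)<.012);
    if k.sum()>5: print('  knob-ish',k.sum(),np.arctan2(-rb[k],-ra[k]).mean(),a[k].mean(),b[k].mean())
E
python3 st.py
```

```text
t: 13.5
ee_pos: [0.5153, 0.263, 0.0791]
tcp_rot: [2.759, -0.366, 0.884]
ft_force: [-0.9, -0.0, 0.1]
grip_width: 0.0298
gripper_force: 0.0
tcp -0.0041388954763480305 0.0920804953447365 0.03550306798198116 f -0.6998068292469712 0.020118151961251985 0.5242501273526132
tooly ang -0.7980141119481854 tilt 0.9999998936415514 [ 0.33  0.44  1.88 -0.44  0.35  1.47]
wrist 969 arm ang 0.4917437124525218 0.4918838414337031
  knob-ish 1341 0.4474057194477153 -0.0027001232868847595 0.09567536480775987
scene 0 arm ang nan nan
  return _methods._mean(a, axis=axis, dtype=dtype,
  ret = ret.dtype.type(ret / rcount)
st.py:8: RuntimeWarning: Mean of empty slice.
  ang=np.arctan2(-rb[k],-ra[k]);m=abs(ang-np.median(ang))<.6;print(nm,k.sum(),'arm ang',np.median(ang),ang[m].mean())
```

```bash
python3 -m jog '[{"delta_pos":[0,0,0],"rotation":[0,0,0]},{"delta_pos":[0,0,0],"rotation":[0,0,0]},{"delta_pos":[0,0,0],"rotation":[0,0,0]},{"delta_pos":[0,0,0],"rotation":[0,0,0]},{"delta_pos":[0,0,0],"rotation":[0,0,0]}]' 0 25
python3 st.py 2>/dev/null
python3 - <<'E'
import numpy as np
t0=.49;y=np.array([np.cos(.798),-np.sin(.798)]);x=np.array([-y[1],y[0]])
for th in (.6,.7,.8,.9,1.0,1.1,1.2,1.3,1.4,1.5,1.57,1.62,1.66):
    d=-4.3*np.array([np.cos(th)-np.cos(t0),np.sin(th)-np.sin(t0)]);print(th,'x %.2f y %.2f rz %.2f'%(d@x,d@y,t0-th))
E
```

```text
t: 14.22
ee_pos: [0.5154, 0.2629, 0.0792]
tcp_rot: [2.759, -0.367, 0.882]
ft_force: [-0.4, 0.1, 1.2]
grip_width: 0.013
gripper_force: 25.1
tcp -0.00402024011821284 0.0919630425007178 0.035538895662156816 f 0.27073484723001934 0.08715407586703915 1.2735774307162995
tooly ang -0.7993578089027338 tilt 0.9999998867773082 [ 0.33  0.44  1.88 -0.44  0.35  1.47]
wrist 960 arm ang 0.46000034685963265 0.4584618883618432
  knob-ish 1220 0.42614433467265334 -0.002460101282088643 0.09591532982845048
scene 0 arm ang nan nan
0.6 x -0.11 y 0.46 rz -0.11
0.7 x -0.16 y 0.89 rz -0.21
0.8 x -0.17 y 1.32 rz -0.31
0.9 x -0.14 y 1.75 rz -0.41
1.0 x -0.06 y 2.17 rz -0.51
1.1 x 0.06 y 2.58 rz -0.61
1.2 x 0.22 y 2.98 rz -0.71
1.3 x 0.41 y 3.36 rz -0.81
1.4 x 0.65 y 3.72 rz -0.91
1.5 x 0.92 y 4.06 rz -1.01
1.57 x 1.12 y 4.28 rz -1.08
1.62 x 1.28 y 4.42 rz -1.13
1.66 x 1.41 y 4.53 rz -1.17
```

```bash
python3 -m jog '[{"delta_pos":[-0.06,0.23,0],"rotation":[0,0,-0.05]},{"delta_pos":[-0.11,0.46,0],"rotation":[0,0,-0.11]},{"delta_pos":[-0.14,0.67,0],"rotation":[0,0,-0.16]},{"delta_pos":[-0.16,0.89,0],"rotation":[0,0,-0.21]},{"delta_pos":[-0.16,0.89,0],"rotation":[0,0,-0.21]}]'
python3 st.py 2>/dev/null
```

```text
t: 14.95
ee_pos: [0.52, 0.2555, 0.0816]
tcp_rot: [2.694, -0.282, 1.084]
ft_force: [-3.5, 1.0, 3.7]
grip_width: 0.0129
gripper_force: 25.3
tcp 0.0009225371546831944 0.08439299408399989 0.0355097428187661 f -1.1499768044632788 1.128714168080172 4.98606568171922
tooly ang -0.5899692981076132 tilt 0.9999999519535955 [ 0.32  0.43  1.88 -0.41  0.35  1.22]
wrist 960 arm ang 0.6642979947503245 0.6622852573505033
  knob-ish 1228 0.6342101715917383 0.0016861370617859512 0.08873201478010181
scene 25 arm ang 0.47070259264719927 0.4754435098551499
```

It's moving freely at θ ≈ 0.70 with under 6 N. The rotating arc gives the same increments, so I'll continue to the stop.

```bash
python3 -m jog '[{"delta_pos":[-0.11,0.46,0],"rotation":[0,0,-0.11]},{"delta_pos":[-0.16,0.89,0],"rotation":[0,0,-0.21]},{"delta_pos":[-0.17,1.32,0],"rotation":[0,0,-0.31]},{"delta_pos":[-0.14,1.75,0],"rotation":[0,0,-0.41]},{"delta_pos":[-0.06,2.17,0],"rotation":[0,0,-0.51]},{"delta_pos":[0.06,2.58,0],"rotation":[0,0,-0.61]},{"delta_pos":[0.22,2.98,0],"rotation":[0,0,-0.71]},{"delta_pos":[0.41,3.36,0],"rotation":[0,0,-0.81]},{"delta_pos":[0.6,3.64,0],"rotation":[0,0,-0.89]},{"delta_pos":[0.6,3.64,0],"rotation":[0,0,-0.89]}]'
python3 st.py 2>/dev/null
```

```text
t: 16.3
ee_pos: [0.5492, 0.2415, 0.0981]
tcp_rot: [2.639, 0.148, 1.873]
ft_force: [-5.9, 0.9, 3.9]
grip_width: 0.0133
gripper_force: 25.7
tcp 0.033939517501759435 0.06925245413843328 0.03546100101035496 f -3.1071012429360274 1.1636228885119042 6.262468904831112
tooly ang 0.30087949090320487 tilt 0.9999990861536391 [ 0.27  0.43  1.82 -0.3   0.4   0.17]
wrist 960 arm ang 1.5373908308666073 1.5309703532410657
  knob-ish 1235 1.5220558090891823 0.031660631853998866 0.07296583508394665
scene 63 arm ang 1.5864152804546718 1.5867938048582926
```

```bash
python3 -m jog '[{"delta_pos":[-0.03,0.1,0],"rotation":[0,0,-0.02]},{"delta_pos":[-0.06,0.19,0],"rotation":[0,0,-0.05]},{"delta_pos":[-0.09,0.29,0],"rotation":[0,0,-0.05]},{"delta_pos":[-0.1,0.33,0],"rotation":[0,0,-0.05]},{"delta_pos":[-0.1,0.33,0],"rotation":[0,0,-0.05]}]'
python3 st.py 2>/dev/null
```

```text
t: 17.02
ee_pos: [0.5501, 0.2414, 0.0984]
tcp_rot: [2.651, 0.171, 1.916]
ft_force: [-14.7, 1.5, 5.6]
grip_width: 0.0126
gripper_force: 26.1
tcp 0.03490173494523883 0.06920574158548051 0.03529160540124344 f -9.840706012969823 2.118242767677322 12.12498486623581
tooly ang 0.3498355912785581 tilt 0.999979145253208 [ 0.27  0.44  1.81 -0.29  0.41  0.12]
wrist 972 arm ang 1.5537941115290783 1.5507922803831258
  knob-ish 1218 1.5461594069809357 0.032548899756451234 0.07278230188696222
scene 63 arm ang 1.61887712765883 1.6229960043220235
```

```bash
python3 -m jog '[{"delta_pos":[-0.04,0.08,0],"rotation":[0,0,0]},{"delta_pos":[-0.06,0.15,0],"rotation":[0,0,0]},{"delta_pos":[-0.06,0.15,0],"rotation":[0,0,0]},{"delta_pos":[-0.06,0.15,0],"rotation":[0,0,0]}]'
python3 st.py 2>/dev/null
```

```text
t: 17.62
ee_pos: [0.5503, 0.2414, 0.0984]
tcp_rot: [2.654, 0.171, 1.917]
ft_force: [-21.8, 1.1, 6.8]
grip_width: 0.0133
gripper_force: 26.6
tcp 0.03505088899208329 0.06916322417737553 0.035184173801750145 f -15.464535583390086 1.9749489290895856 16.747844883026442
tooly ang 0.3501661876043333 tilt 0.9999553445133692 [ 0.27  0.44  1.81 -0.29  0.41  0.11]
wrist 976 arm ang 1.5554812956784994 1.5515269949659245
  knob-ish 1238 1.5490094498736913 0.03267355055266872 0.07287077977258735
scene 59 arm ang 1.6009973439073832 1.6064834430886088
```

```bash
python3 -m jog '[{"delta_pos":[0.06,-0.15,0],"rotation":[0,0,0]},{"delta_pos":[0.09,-0.25,0],"rotation":[0,0,0]},{"delta_pos":[0.09,-0.25,0],"rotation":[0,0,0]}]'
python3 -m jog '[{"delta_pos":[0,0,0],"rotation":[0,0,0]},{"delta_pos":[0,0,0],"rotation":[0,0,0]},{"delta_pos":[0,0,0],"rotation":[0,0,0]},{"delta_pos":[0,0,0],"rotation":[0,0,0]}]' 0.28
python3 -m jog '[{"delta_pos":[0,0,-1],"rotation":[0,0,0]},{"delta_pos":[0,0,-3],"rotation":[0,0,0]},{"delta_pos":[0,0,-6],"rotation":[0,0,0]},{"delta_pos":[0,0,-10],"rotation":[0,0,0]},{"delta_pos":[0,0,-13],"rotation":[0,0,0]},{"delta_pos":[0,0,-14],"rotation":[0,0,0]},{"delta_pos":[0,0,-14],"rotation":[0,0,0]}]'
python3 st.py 2>/dev/null
python3 -c "
from h import *
s=snap('wrist','w7.png');p=cloud(s).reshape(-1,3);p=p[np.isfinite(p[:,0])]-O;a,b,h=p@dx,p@dy,p@n
k=(abs(h-.012)<.003)&(abs(a)<.06)&(abs(b)<.092);r=cv2.minAreaRect((np.c_[a[k],b[k]]*1000).astype(np.float32));print('plate',r,h[k].mean(),np.linalg.lstsq(np.c_[a[k],b[k],np.ones(k.sum())],h[k],rcond=None)[0])
snap('scene','s7.png')"
```

```text
t: 18.1
ee_pos: [0.5499, 0.2415, 0.0984]
tcp_rot: [2.649, 0.171, 1.916]
ft_force: [-11.6, 1.4, 4.5]
grip_width: 0.0133
gripper_force: 25.7
t: 18.6
ee_pos: [0.5518, 0.2413, 0.0995]
tcp_rot: [2.645, 0.172, 1.916]
ft_force: [1.1, -0.5, -0.4]
grip_width: 0.0241
gripper_force: 0.0
t: 19.48
ee_pos: [0.4818, 0.2387, 0.221]
tcp_rot: [2.644, 0.172, 1.917]
ft_force: [0.2, 0.3, 0.1]
grip_width: 0.0239
gripper_force: 0.0
tcp 0.03702604643210513 0.0691103916587263 0.17559629929129134 f 0.24949296402734297 0.33641484456327075 -0.01272066790521556
tooly ang 0.35047863493547954 tilt 0.9999996812625244 [ 0.31  0.13  1.85 -0.21  0.66  0.05]
wrist 322 arm ang 1.5669448129866672 1.5621313904459975
  knob-ish 196 1.586593092114252 0.03466184563023055 0.06988856392016529
scene 61 arm ang 1.6124917231155358 1.6027554829998925
  knob-ish 31 1.6140632253502416 0.03583060647447072 0.06961136927531192
plate ((-0.4300346374511719, 0.01902008056640625), (110.54025268554688, 183.938720703125), 0.044628698378801346) 0.011931173972482743 [0.00093302 0.00086656 0.01192339]
```

View pics/w7.png

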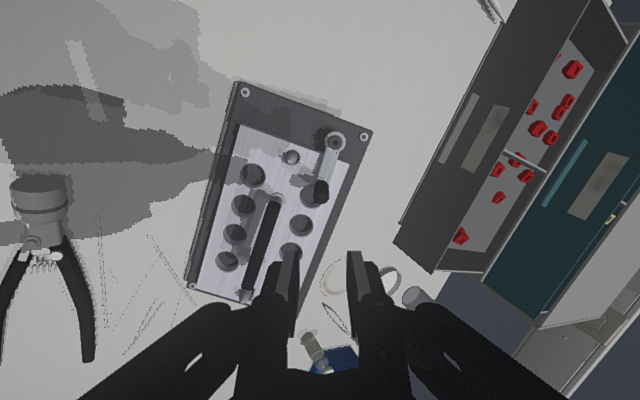

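The keeper lies across the plate's end, with the pivot at (335,141) and the knob at (318,192). The plate is flush and the gripper is clear. One last scene view will check the vials.

View pics/s7.png

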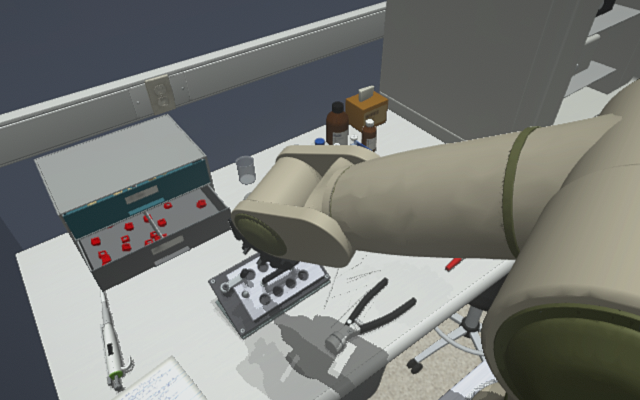

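```bash
python3 -c "
from h import *
s0=np.load('scene.npy',allow_pickle=True).item();s=snap('scene');W0,W=cloud(s0),cloud(s)
for u,v in((317,233),(314,186)): print(W0[v,u].round(4),W[v,u].round(4))"
```

```text
[0.5957 0.0203 0.0457] [0.2423 0.265  0.4927]
[ 0.7151 -0.0572  0.0755] [0.3307 0.2063 0.4683]
```

The arm hides the vials in this view, so I'll check them numerically through the side and wrist depth.

```bash
python3 -c "
from h import *
S={'side0':np.load('side.npy',allow_pickle=True).item(),'side':snap('side'),'wrist':snap('wrist')}
for nm,s in S.items():
    p=cloud(s).reshape(-1,3);p=p[np.isfinite(p[:,0])]
    for v,c,H in(('short',(.595,.02),.046),('tall',(.717,-.058),.076)):
        k=(np.hypot(p[:,0]-c[0],p[:,1]-c[1])<.035)&(p[:,2]>.02)&(p[:,2]<.1);print(nm,v,k.sum(),p[k].mean(0).round(4) if k.any() else '',p[k][:,2].max() if k.any() else '')
"
```

```text
side0 short 80 [0.5985 0.0122 0.0348] 0.04497961419065877
side0 tall 166 [ 0.7135 -0.0654  0.0501] 0.07586526983941
side short 82 [0.5984 0.0119 0.0346] 0.04566890562423287
side tall 166 [ 0.7134 -0.0655  0.0504] 0.07479664249769513
wrist short 0  
wrist tall 473 [ 0.7094 -0.0502  0.0485] 0.07684963364705322
```

Both vials are unmoved, so I'm handing the job in.

```bash
python3 -c "
from station import job_done
print(job_done())"
```

```text
the job is handed in; nothing more can be done
None
```

The nest plate lies flush on both pins, the keeper is swung over its end to the stop, the gripper has let go and stands clear, and both vials are where they were; I handed the job in after about 20 s of robot time.

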